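# Square up and peg the menu frame's corner

## Task

One side of the wooden menu frame on the plywood board has swung inwards on its loose corner. Take the aluminium square by its knob, press it firmly into that inside corner so that both its legs lie flush against the two sides and the corner is square, and leave it there. Then knock the corner's raised peg fully home with the rubber mallet, and put the mallet back down on the worktop, clear of the board.

Things in the scene. Friction and masses are not known exactly. Their poses are not given: they have to be found in the camera images.
- board: fixed plywood board, 260 x 266 x 9 mm, carrying a three-sided wooden menu frame, open towards the robot. Origin: on its underside, 130 mm from its far edge, midway between the frame's sides; x points to the frame's far (top) rail, y along that rail to the left, z up. The frame's sides are 28 mm wide and 18 mm high (tops 27 mm above the worktop). Clips on its left side reach 33 mm.
- top_rail: far rail of the frame together with its left side, both fixed to the board; same origin and axes as the board. The far rail's inner face is the plane x = 84 mm of the board's frame, and it runs from y = -118 to +118 mm; the left side's inner face is at y = +90 mm. The left corner shows a peg that is already home.
- corner_joint (a joint): angle of the frame's right side about the upright axis of its peg, at x = 98, y = -104 mm of the board's frame: 0 = square to the far rail, positive = its free (near) end has swung inwards, to the left, at most 0.22; negative = outwards, at most -0.15. It starts 0.07 to 0.15 inwards. It turns stiffly (0.6 N m of friction) and stays where it is left.
- stile: the frame's right side, the one that swings: 28 mm wide, 18 mm high, 198 mm from the peg axis to its free end. Origin: on the peg axis at the worktop's height; -x points along it to the free end, z up. Its inner face is 14 mm to the +y side of its origin; at corner_joint = 0 that face is the plane y = -90 mm of the board's frame.
- inside_corner (a point): inside corner of the frame once it is square, on the board's top, 9 mm above the worktop: x = 84, y = -90 mm of the board's frame; axes as the board's. The seated square's corner belongs here.
- peg_travel (a joint): how far the loose corner's peg has been driven down, m: 0 = its head stands 15 mm off the wood, 0.015 = head down on the wood (home). It starts at 0 to 0.003. It is a tight fit: it takes about 7 N and stays where it is left.
- peg: round dark wooden head of that peg, 20 mm across and 6 mm thick, over the right far corner of the frame. Origin: centre of the head's underside; at the start its top is 45 to 48 mm above the worktop, and 33 mm when home.
- square: loose aluminium assembly square, about 0.33 kg, lying flat: an L with outer legs 130 mm long, 26 mm wide, 14 mm thick, and a diagonal brace that carries the knob. Origin: on the knob's axis at the underside, z up. Outer faces: the planes x = +52 mm (leg along y) and y = -52 mm (leg along x). Seated in the corner, its axes are parallel to the board's.
- square_knob (a point): the point to grip on the square's upright round black knob, 40 mm above the square's underside. The knob is 26 mm across and reaches from 14 to 54 mm above the underside; gripped at this height, fingertips pass over the frame's sides. Being round it lets the square turn in the grip and settle.
- square_corner (a point): outer corner of the square's L at its underside: x = +52, y = -52 mm of the square's frame (the metal itself is relieved there by 4 mm).
- mallet: loose rubber mallet, about 0.42 kg, standing on one face of its head with the handle level. The black head is an upright cylinder 52 mm across and 72 mm high; the wooden handle leaves it along +x at mid height (36 mm above the underside) and ends 206 mm from the head's axis; it is 22 mm wide (along y) and 26 mm high. Origin: centre of the head's lower face, z up.
- mallet_head (a point): middle of the mallet's head, 36 mm above its lower face; x along the handle. The centre of mass lies about 13 mm along the handle from here; grip close to the head (50 mm from its axis) so that a blow does not turn the mallet in the grip.
- cup_tan: tan cup, 68 mm across and 59 mm high, standing behind the board; a bystander. Origin: centre of its underside.
- dosing_cup: steel dosing cup, 61 mm across and 51 mm high, standing behind the board; a bystander. Origin: centre of its underside.

How it is judged:
On the way, in this order (a step that is already met when the one before it is completed fails the run):
1. the held square is pressed on both faces of the corner at once, flush, and the corner is square (contact force between square and top_rail above 1 N and contact force between square and stile above 1 N and value of joint corner_joint between -0.02 and 0.02 rad and x of square_corner in the frame of inside_corner between -0.0025 and 0.0025 m and y of square_corner in the frame of inside_corner between -0.0025 and 0.0025 m and z of square_corner in the frame of inside_corner below 0.005 m and angle between the x axis of square and the x axis of board, either way round below 0.03 rad), for 0.3 s.
2. the peg is driven home (value of joint peg_travel above 0.0135 m), for 0.1 s.
At the end, for the whole second after the job is handed in: The corner is square within 0.02 rad; the square lies in it, parallel within 0.03 rad and with its corner within 2.5 mm (5 mm in height) of the inside corner; the peg is home within 1.5 mm; the mallet rests on the worktop, touching neither the board and frame nor the square (value of joint corner_joint between -0.02 and 0.02 rad and x of square_corner in the frame of inside_corner between -0.0025 and 0.0025 m and y of square_corner in the frame of inside_corner between -0.0025 and 0.0025 m and z of square_corner in the frame of inside_corner below 0.005 m and angle between the x axis of square and the x axis of board, either way round below 0.03 rad and value of joint peg_travel above 0.0135 m and linear speed of each of square, mallet below 0.02 m/s and height (world z) of mallet_head between 0.012 and 0.055 m and contact force between mallet and board below 0.05 N and contact force between mallet and top_rail below 0.05 N and contact force between mallet and square below 0.05 N).
It fails at once if the gripper, the arm or the square pushes the peg (contact force between any of the fingers, the arm, square and peg above 3 N).
It fails at once if a bystander is shoved more than 3 cm (distance of any of cup_tan, dosing_cup from where it was at the start of the episode above 0.03 m).
It also fails if it takes over 58 s, if anything falls off the work surface, if the arm or the gripper's body presses on something with over 40 N, if the wrist force passes 120 N, or if a joint passes its speed limit or range.

## Robot

A 7-joint arm with a two-finger parallel gripper is mounted at the origin on a cart in front of the work surface, level with it; the furniture and walls round the work are solid. World frame = base frame: x ahead of the robot, y to its left, z up, the work surface at z = 0. Lengths are in m, angles in rad, forces in N, time in s.
With the tool pointing down it reaches from about 0.35 to 0.9 m from the base axis. Payload 8.1 kg.
Tool frame: the origin (TCP) lies on the centre line of the jaws, within the pads' length; the fingertips stand 19 mm ahead of it and the grasp point (between the pads) is the TCP (arm.tip_reach is the distance from the TCP to the fingertips, in m); z points along the fingers, y is the line along which they close (so a half turn about z gives the same grasp; the last joint's range is limited). The gripper opens to 92 mm and grips with 3 to 60 N. Pads are 19 mm wide; open, the fingers measure 130 mm over their backs; the gripper's body (75 mm by 190 mm) begins 47 mm behind the grasp point.
Start: joints at [-1.448, 0.434, 0.025, 1.573, -0.012, 1.134, -0.075], TCP at [0.14, 0.609, 0.246] pointing down, gripper open.
Joint ranges: [-2.62, 2.62], [-0.44, 2.09], [-1.27, 1.32], [0.08, 2.57], [-1.32, 4.46], [0.12, 2], [-2.74, 2.74]. Speed limits (rad/s): [2.22, 2.22, 3.01, 3.01, 3.14, 3.14, 3.14].

## Interface

Orientations are given as a rotation vector (axis times angle).
In Python, from cell import arm gives the robot as it stands.
- The arm moves only by the tool arm_command, never from a script. Its argument "targets" is a list that holds one entry, the list of rows, each a list of 6 numbers: the shift along the tool's x, y, z in m, then the turn, a rotation vector about the tool's x, y, z in rad. A call has 1 to 10 rows; each row shifts and turns the commanded pose from where the row before left it, along the tool's axes as they then stand; what a row does not reach is not made up. A row lasts 1/8 s, in which the tool goes at most 62.5 mm and 10.7 degrees, less where a joint would pass 70% of its speed; a pose out of reach is approached as far as the arm can. A call with a gripper value outside its range is refused whole. "jaw" is the finger opening in m, from 0 to 0.0918, set as the call begins (left out, the last holds). The fingers move at their own pace and stop on an object; "newtons" is the grip in N (left out, the last holds). Time passes only in rows, so rows that do not move let the fingers close. It gives the time, the measured TCP pose, the force, the opening and the grip force at its end, in the units of the state.
- arm.observe(): the state, without advancing time (a new reading comes with each control period).
- arm.get_image(name): name is "side" or "top"; returns a dict with "pixels" (384x512x3 uint8, red, green, blue), "z_map" (384x512 float32, m along the optical axis (not along the pixel's ray), 0 where there is no reading), "fx", "fy", "cx", "cy" (pixels), "xyz" and "rotation" of the camera in the world. Camera axes: x right, y down, z forward; pixel columns grow to the right and rows downward; lengths in m; the calibration is good to about 2 mm. A picture is of the moment at which its call begins.
- arm.sign_off(): hands the job in; it is judged then, once.
The state is a dict: "clock": time; "joints": joint angles; "dq": joint speeds; "joint_efforts": joint torques, N m; "position": TCP position; "ee_rot": TCP orientation; "force": force on the tool from outside, world axes, zero at the start; "ft_torque": the same for the moment, N m; "width": opening from 0.0 (shut) to 1.0 (fully open); "gripper_force": force on a finger pad.
Only numpy, scipy, OpenCV 4.12 (cv2) and the standard library are available. Lean on these libraries where they do the work, as an engineer would, in place of code of your own. Each camera call takes 0.05 s, during which the arm holds its last target. There are 200 camera calls.

## Working session

There is one attempt and no reset: what is moved stays moved. The work goes in short steps, Python scripts to look and compute and a tool call to move; the robot and the scene stay as the last step left them, time stands still between calls to the robot, and variables do not carry over. Pictures are saved under pics/ and viewed, at most 10 in all, crops included, and the job is handed in when it is done.

Besides the shell and the picture viewer there is one more tool, called after "Call:" in YAML: its name, and indented under it one key for each argument. arm_command: Moves the arm, as the interface text tells. Its arguments: {"type":"object","properties":{"targets":{"type":"array","items":{"type":"array","items":{"type":"array","items":{"type":"number"}}}},"jaw":{"type":"number"},"newtons":{"type":"number"}},"required":["targets"]}

```bash
mkdir -p pics; ls
cat > h.py <<'E'
import numpy as np, cv2
from cell import arm
def snap(n,f):
    im=arm.get_image(n); cv2.imwrite(f'pics/{f}.png',cv2.cvtColor(im['pixels'],cv2.COLOR_RGB2BGR)); 
    np.savez(f'pics/{f}.npz',**im); return im
def cloud(im):
    z=im['z_map']; v,u=np.indices(z.shape)
    p=np.stack([(u-im['cx'])/im['fx']*z,(v-im['cy'])/im['fy']*z,z],-1)
    return p@np.array(im['rotation']).T+np.array(im['xyz'])
E
python3 - <<'E'
from h import *
a=snap('top','top0');b=snap('side','side0')
for i in(a,b):print(i['xyz'],i['rotation'],i['fx'],i['cx'],i['cy'])
print(arm.observe())
E
```

```text
pics
[0.52023178 0.15132282 1.00711575] [-2.18670941  2.21815026 -0.09535547] 386.19213629102904 257.1848863361012 191.50285263333222
[ 0.15574088 -0.49247089  0.47025869] [-2.00672047  0.57919997 -0.37451698] 422.7175070211511 258.70970494784774 185.61317448500537
{'clock': 0.1, 'joints': array([-1.44760031,  0.43513732,  0.02498044,  1.57401843, -0.01159963,
        1.13401764, -0.07510227]), 'dq': array([ 0.00133884, -0.00097953,  0.00081056, -0.00149259,  0.00043578,
        0.00066139, -0.00152977]), 'joint_efforts': array([ 2.82988090e-03, -6.69120169e+01,  9.87669490e-01, -3.15145290e+01,
       -6.04984327e-02,  3.74536647e-02,  2.78101237e-05]), 'position': array([0.13988106, 0.60868845, 0.24502869]), 'ee_rot': array([-3.54044797e-01, -3.12154957e+00,  2.25475387e-03]), 'force': array([-0.89806392,  0.47560845,  0.14975329]), 'ft_torque': array([-0.00472274,  0.00963062,  0.0145524 ]), 'gripper_force': 0.0, 'width': 1.0012681851384901}
```

View pics/top0.png

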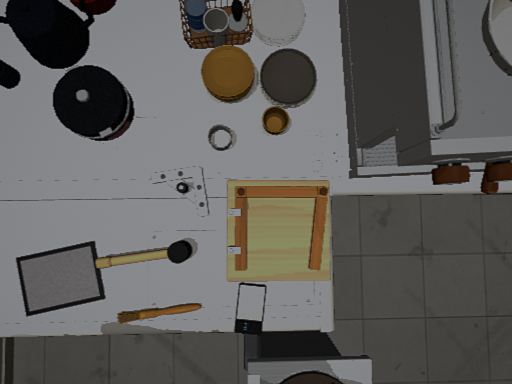

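View pics/side0.png

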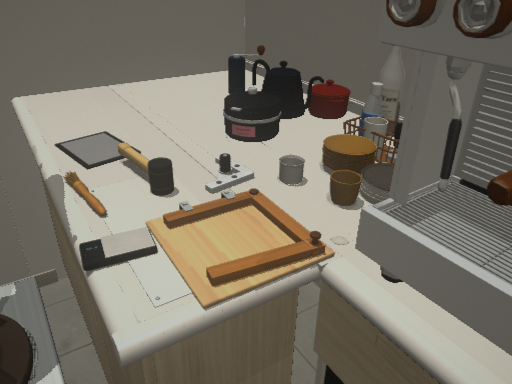

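```bash
sed -i "s/np.array(im\['rotation'\])/cv2.Rodrigues(np.array(im['rotation'],float))[0]/" h.py
python3 - <<'E'
from h import *
for n in('top0','side0'):
    im=np.load(f'pics/{n}.npz'); P=cloud(im); ok=im['z_map']>0
    z=P[...,2]; print(n,np.round([P[ok].min(0),P[ok].max(0)],3), 'valid',ok.mean())
    m=ok&(P[...,0]>.3)&(P[...,0]<.9)&(abs(P[...,1])<.6)
    h,e=np.histogram(z[m],bins=np.arange(-.01,.1,.003));print([(round(float(a),3),int(c)) for a,c in zip(e,h) if c>50])
    vis=cv2.applyColorMap((np.clip(z/.08,0,1)*255).astype(np.uint8),cv2.COLORMAP_JET)
    cv2.imwrite(f'pics/{n}_h.png',vis)
E
```

```text
top0 [[-0.3   -1.154 -0.88 ]
 [ 1.102  1.263  0.556]] valid 0.9958852132161459
[(-0.01, 189), (-0.007, 548), (-0.004, 7590), (-0.001, 21672), (0.002, 10525), (0.005, 3568), (0.008, 4822), (0.011, 2242), (0.014, 779), (0.017, 442), (0.02, 279), (0.023, 547), (0.026, 1623), (0.029, 716), (0.032, 349), (0.035, 870), (0.038, 628), (0.041, 238), (0.044, 348), (0.047, 501), (0.05, 326), (0.053, 534), (0.056, 946), (0.059, 468), (0.062, 258), (0.065, 228), (0.068, 219), (0.071, 311), (0.074, 149), (0.077, 81), (0.08, 66), (0.083, 98), (0.086, 83), (0.089, 94), (0.092, 77), (0.095, 85)]
side0 [[ 0.004 -0.377 -0.87 ]
 [ 1.23   1.28   0.441]] valid 0.9957122802734375
[(-0.01, 739), (-0.007, 955), (-0.004, 1485), (-0.001, 18789), (0.002, 7074), (0.005, 1143), (0.008, 7201), (0.011, 1199), (0.014, 995), (0.017, 1027), (0.02, 702), (0.023, 578), (0.026, 2747), (0.029, 707), (0.032, 367), (0.035, 540), (0.038, 561), (0.041, 371), (0.044, 613), (0.047, 750), (0.05, 660), (0.053, 710), (0.056, 1812), (0.059, 556), (0.062, 556), (0.065, 482), (0.068, 491), (0.071, 586), (0.074, 416), (0.077, 422), (0.08, 417), (0.083, 427), (0.086, 404), (0.089, 448), (0.092, 393), (0.095, 387)]
```

The top view has the board at about (280,230), the peg at (323,190), the right side leaning in, the square at (185,190) with its knob at (182,187), and the mallet head at (179,251) with its handle running left to (100,263). The side view shows the same layout, with the knob at (225,160), mallet head at (161,176) and peg at (315,238).

```bash
cat > m.py <<'E'
from h import *
def load(n):
    im=dict(np.load(f'pics/{n}.npz')); R=cv2.Rodrigues(np.array(im['rotation'],float))[0]
    return im,R
def unproj(im,R,uv,z):
    uv=np.asarray(uv,float).reshape(-1,2)
    d=np.c_[(uv[:,0]-im['cx'])/im['fx'],(uv[:,1]-im['cy'])/im['fy'],np.ones(len(uv))]@R.T
    t=(z-im['xyz'][2])/d[:,2]; return im['xyz']+d*t[:,None]
def proj(im,R,p):
    c=(np.atleast_2d(p)-im['xyz'])@R; return np.c_[c[:,0]/c[:,2]*im['fx']+im['cx'],c[:,1]/c[:,2]*im['fy']+im['cy']]
E
python3 - <<'E'
from m import *
# board silhouette -> edges
for n,box in(('top0',(215,170,345,295)),('side0',(135,175,345,300))):
    im,R=load(n); hsv=cv2.cvtColor(im['pixels'],cv2.COLOR_RGB2HSV)
    m=((hsv[...,1]>75)).astype(np.uint8); mm=np.zeros_like(m); x0,y0,x1,y1=box; mm[y0:y1,x0:x1]=m[y0:y1,x0:x1]
    c=max(cv2.findContours(mm,cv2.RETR_EXTERNAL,cv2.CHAIN_APPROX_NONE)[0],key=cv2.contourArea)
    w=unproj(im,R,c[:,0],.009)[:,:2].astype(np.float32)
    r=cv2.minAreaRect(w); print(n,'board rect',np.round(r[0],4),np.round(r[1],4),r[2]); print(np.round(cv2.boxPoints(r),4).tolist())
    P=cloud(im); z=P[...,2]
    def cl(name,sel,zlo,zhi):
        k=sel&(z>zlo)&(z<zhi); q=P[k]
        if len(q): print(n,name,len(q),'med',np.round(np.median(q,0),4),'mid',np.round((q.max(0)+q.min(0))/2,4),'ext',np.round(np.ptp(q,axis=0),3),'zmax',q[:,2].max().round(4))
    X,Y=P[...,0],P[...,1]
    a=unproj(im,R,[(182,187),(179,251),(323,190)] if n=='top0' else [(225,158),(161,165),(315,238)],[.05,.07,.045]); print(np.round(a,4))
    near=lambda p,r:np.hypot(X-p[0],Y-p[1])<r
    cl('knob',near(a[0],.03),.035,.075); cl('knobtop',near(a[0],.03),.049,.075);cl('head',near(a[1],.045),.045,.09); cl('headtop',near(a[1],.04),.066,.09); cl('peg',near(a[2],.025),.036,.06)
    cl('handle',(Y>a[1][1]+.05)&(Y<a[1][1]+.2)&(abs(X-a[1][0])<.06),.035,.06)
E
```

```text
top0 board rect [0.4825 0.073 ] [0.2648 0.2575] 88.90241241455078
[[0.35120001435279846, -0.05689999833703041], [0.6086999773979187, -0.061900001019239426], [0.6137999892234802, 0.2029000073671341], [0.3562999963760376, 0.2078000009059906]]
[[ 0.5924  0.3125  0.05  ]
 [ 0.4372  0.3167  0.07  ]
 [ 0.5806 -0.0387  0.045 ]]
top0 knob 99 med [0.5919 0.3121 0.054 ] mid [0.5922 0.314  0.0478] ext [0.025 0.025 0.024] zmax 0.0598
top0 knobtop 88 med [0.592  0.3139 0.0544] mid [0.5922 0.3142 0.0546] ext [0.025 0.025 0.01 ] zmax 0.0598
top0 head 442 med [0.435  0.3205 0.0722] mid [0.4346 0.328  0.0612] ext [0.051 0.067 0.031] zmax 0.0768
top0 headtop 372 med [0.435  0.3189 0.0726] mid [0.434  0.3201 0.0718] ext [0.05  0.051 0.01 ] zmax 0.0768
top0 peg 48 med [ 0.5778 -0.0404  0.0474] mid [ 0.5779 -0.0395  0.0476] ext [0.015 0.018 0.009] zmax 0.0519
top0 handle 595 med [0.4193 0.4456 0.0491] mid [0.4176 0.4419 0.0459] ext [0.041 0.15  0.021] zmax 0.0562
side0 board rect [0.4872 0.0739] [0.2792 0.2745] 89.35565185546875
[[0.3483999967575073, -0.0640999972820282], [0.6229000091552734, -0.06719999760389328], [0.6259999871253967, 0.21199999749660492], [0.3515999913215637, 0.2150000035762787]]
[[ 0.5913  0.3094  0.05  ]
 [ 0.434   0.3091  0.07  ]
 [ 0.5709 -0.0476  0.045 ]]
side0 knob 118 med [0.5884 0.307  0.049 ] mid [0.5914 0.3134 0.0461] ext [0.024 0.024 0.022] zmax 0.0571
side0 knobtop 59 med [0.5896 0.3102 0.0548] mid [0.592  0.314  0.0532] ext [0.023 0.023 0.008] zmax 0.0571
side0 head 453 med [0.4297 0.3062 0.0674] mid [0.4337 0.32   0.0598] ext [0.051 0.054 0.03 ] zmax 0.0746
side0 headtop 243 med [0.432  0.3138 0.0725] mid [0.4338 0.3203 0.0703] ext [0.05  0.053 0.009] zmax 0.0746
side0 peg 82 med [ 0.5755 -0.0421  0.0471] mid [ 0.5773 -0.0398  0.0438] ext [0.018 0.019 0.012] zmax 0.0499
side0 handle 337 med [0.4147 0.438  0.0483] mid [0.4168 0.4338 0.0444] ext [0.038 0.149 0.019] zmax 0.0538
```

Run:
```python
from m import *
for n,box in(('top0',(225,178,335,285)),('side0',(145,185,335,295))):
    im,R=load(n); hsv=cv2.cvtColor(im['pixels'],cv2.COLOR_RGB2HSV); P=cloud(im); x0,y0,x1,y1=box
    z=P[...,2]
    for s in [hsv[205:245,255:300].reshape(-1,3),] : print(np.median(s,0))
    m=np.zeros(z.shape,bool); m[y0:y1,x0:x1]=True
    m&=(z>.0215)&(z<.033)
    q=P[m]; 
    th=-.0194; o=np.array([.4825,.066]); c,s=np.cos(th),np.sin(th); b=(q[:,:2]-o)@np.array([[c,-s],[s,c]])
    # rail
    def line(sel,along,name):
        t=b[sel]; u=t[:,along]; w=t[:,1-along]; bins=np.round(u/.006).astype(int); mid=[(np.mean(u[bins==k]),(np.percentile(w[bins==k],3)+np.percentile(w[bins==k],97))/2,np.ptp(w[bins==k])) for k in np.unique(bins) if (bins==k).sum()>5]
        mid=np.array(mid); p=np.polyfit(mid[:,0],mid[:,1],1); print(n,name,'slope',p[0].round(4),'at0',p[1].round(4),'res',np.std(mid[:,1]-np.polyval(p,mid[:,0])).round(4),'w',np.median(mid[:,2]).round(4),'range',u.min().round(4),u.max().round(4))
    line((b[:,0]>.078)&(abs(b[:,1])<.08),1,'rail(x mid=.098)')
    line((b[:,1]>.082)&(b[:,0]<.07)&(b[:,1]<.13),0,'left(y mid=.104)')
    line((b[:,1]<-.06)&(b[:,0]<.07),0,'stile')
# square yaw: top, z .008-.02
im,R=load('top0');P=cloud(im);X,Y,Z=[P[...,i] for i in range(3)]
k=(np.hypot(X-.592,Y-.314)<.12)&(Y>.215)&(X>.49)
print('square z',np.percentile(Z[k&(Z>.009)&(Z<.02)],[10,50,90]),(k&(Z>.009)).sum())
crop=im['pixels'][145:235,135:225]; cv2.imwrite('pics/sq.png',cv2.resize(cv2.cvtColor(crop,cv2.COLOR_RGB2BGR),None,fx=6,fy=6,interpolation=cv2.INTER_CUBIC))
```

```text
[ 27.  84. 137.]
top0 rail(x mid=.098) slope -0.0023 at0 0.098 res 0.0003 w 0.0257 range -0.0784 0.0777
top0 left(y mid=.104) slope 0.0036 at0 0.1041 res 0.0023 w 0.0254 range -0.1015 0.0696
top0 stile slope -0.1061 at0 -0.0936 res 0.0003 w 0.0271 range -0.0988 0.0681
[ 17. 116. 193.]
side0 rail(x mid=.098) slope 0.0856 at0 0.1038 res 0.0214 w 0.0271 range -0.0799 0.0798
side0 left(y mid=.104) slope 0.0053 at0 0.1046 res 0.0022 w 0.0298 range -0.1014 0.0699
side0 stile slope -0.1031 at0 -0.094 res 0.001 w 0.0283 range -0.1005 0.0696
square z [0.01125335 0.01416509 0.01661598] 1243
```

View pics/sq.png

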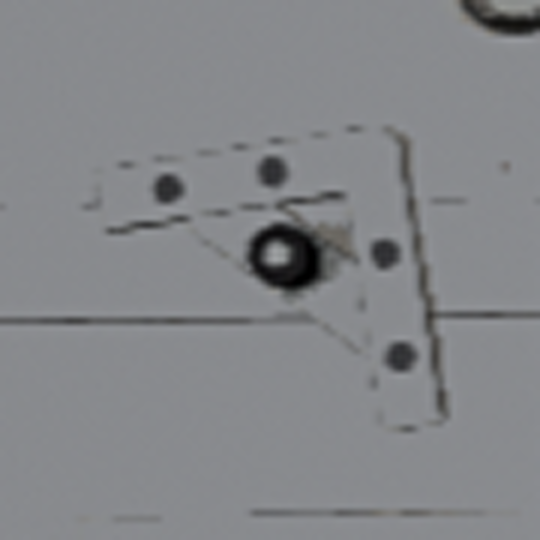

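The square lies in its seated sense: its outer corner is at crop (398,130), its leg ends at (100,168) and (445,415), and the knob at (285,255).

```bash
cat > plan.py <<'E'
from m import *
from scipy.linalg import logm,expm
from scipy.spatial.transform import Rotation as Ro
def Rdown(psi): # tool z down, tool y along world angle psi
    y=np.array([np.cos(psi),np.sin(psi),0]); z=np.array([0,0,-1.]); return np.c_[np.cross(y,z),y,z]
def T(R,p): M=np.eye(4);M[:3,:3]=R;M[:3,3]=p;return M
def cur(): s=arm.observe(); return T(Ro.from_rotvec(s['ee_rot']).as_matrix(),s['position'])
def plan(A,B,n):
    D=np.real(expm(logm(np.linalg.inv(A)@B)/n)); r=np.r_[D[:3,3],Ro.from_matrix(D[:3,:3]).as_rotvec()]
    print(n,'rows of',np.round(r,4).tolist()); return B
E
python3 - <<'E'
from plan import *
A=cur(); print(A.round(4)); print('psi now',np.arctan2(A[1,1],A[0,1]))
im,R=load('top0')
c=lambda l:unproj(im,R,np.array(l)/6+[135,145]-.4,.014)[:,:2]
k=c([(395,128),(105,166),(407,140),(443,412),(168,188),(273,171),(385,254),(401,356)])
print(k.round(4).tolist())
a=lambda p,q:np.arctan2(*(q-p)[::-1])
print('yaws',a(k[0],k[1])-np.pi/2,a(k[3],k[2]),a(k[5],k[4])-np.pi/2,a(k[7],k[6]))
for psi in(-.785+.14,):
  B=plan(A,T(Rdown(psi),[.592,.314,.12]),12)
  B=plan(A,T(Rdown(psi+np.pi),[.592,.314,.12]),12)
E
```

```text
[[-9.746e-01  2.240e-01 -2.000e-04  1.399e-01]
 [ 2.240e-01  9.746e-01 -1.400e-03  6.087e-01]
 [-1.000e-04 -1.400e-03 -1.000e+00  2.450e-01]
 [ 0.000e+00  0.000e+00  0.000e+00  1.000e+00]]
psi now 1.3449223462960642
[[0.6489, 0.271], [0.634, 0.3948], [0.6437, 0.2659], [0.5268, 0.2514], [0.6243, 0.368], [0.631, 0.3233], [0.5947, 0.2756], [0.5509, 0.2691]]
yaws 0.11974971294425596 0.12397141224846848 0.14994664846855965 0.14869330440292888
12 rows of [-0.0451, 0.0283, 0.0104, -0.0001, 0.0001, 0.1658]
12 rows of [-0.0303, -0.0366, 0.0104, -0.0001, -0.0001, -0.096]
```

Run:
```python
from plan import *
plan(cur(),T(Rdown(-.65),[.592,.314,.12]),20)
```

```text
20 rows of [-0.0265, 0.018, 0.0062, -0.0, 0.0001, 0.0997]
```

Call:
arm_command:
  targets:
    - [[-0.0265,0.018,0.0062,0,0,0.0997],[-0.0265,0.018,0.0062,0,0,0.0997],[-0.0265,0.018,0.0062,0,0,0.0997],[-0.0265,0.018,0.0062,0,0,0.0997],[-0.0265,0.018,0.0062,0,0,0.0997],[-0.0265,0.018,0.0062,0,0,0.0997],[-0.0265,0.018,0.0062,0,0,0.0997],[-0.0265,0.018,0.0062,0,0,0.0997],[-0.0265,0.018,0.0062,0,0,0.0997],[-0.0265,0.018,0.0062,0,0,0.0997]]
  jaw: 0.06

```text
clock: 1.35
position: [0.4471, 0.5847, 0.1828]
ee_rot: [1.807, 2.57, -0.002]
force: [0.2, 0.6, 0.1]
width: 0.656
gripper_force: 0.0
```

Call:
arm_command:
  targets:
    - [[-0.0265,0.018,0.0062,0,0,0.0997],[-0.0265,0.018,0.0062,0,0,0.0997],[-0.0265,0.018,0.0062,0,0,0.0997],[-0.0265,0.018,0.0062,0,0,0.0997],[-0.0265,0.018,0.0062,0,0,0.0997],[-0.0265,0.018,0.0062,0,0,0.0997],[-0.0265,0.018,0.0062,0,0,0.0997],[-0.0265,0.018,0.0062,0,0,0.0997],[-0.0265,0.018,0.0062,0,0,0.0997],[-0.0265,0.018,0.0062,0,0,0.0997]]

```text
clock: 2.6
position: [0.5926, 0.3137, 0.1211]
ee_rot: [2.816, 1.392, -0.001]
force: [-0.2, -0.1, -0.9]
width: 0.654
gripper_force: 0.0
```

Run:
```python
from plan import *
A=cur();print(A.round(4),np.arctan2(A[1,1],A[0,1]),arm.observe()['joints'].round(2))
plan(A,T(Rdown(-.65),[.592,.314,.042]),6)
```

```text
[[ 6.072e-01  7.946e-01 -5.000e-04  5.926e-01]
 [ 7.946e-01 -6.072e-01 -5.000e-04  3.137e-01]
 [-7.000e-04 -1.000e-04 -1.000e+00  1.211e-01]
 [ 0.000e+00  0.000e+00  0.000e+00  1.000e+00]] -0.6525010165135849 [-0.9   0.67  0.53  1.62 -0.39  0.97 -0.89]
6 rows of [-0.0, -0.0001, 0.0132, -0.0, 0.0001, -0.0004]
```

Call:
arm_command:
  targets:
    - [[0,0,0.0133,0,0,0],[0,0,0.0133,0,0,0],[0,0,0.0133,0,0,0],[0,0,0.0133,0,0,0],[0,0,0.0133,0,0,0],[0,0,0.0133,0,0,0],[0,0,0,0,0,0]]

```text
clock: 3.48
position: [0.5919, 0.3146, 0.0406]
ee_rot: [2.814, 1.397, -0.003]
force: [-0.3, 1.2, -0.1]
width: 0.655
gripper_force: 0.0
```

Call:
arm_command:
  targets:
    - [[0,0,0,0,0,0],[0,0,0,0,0,0],[0,0,0,0,0,0],[0,0,0,0,0,0],[0,0,0,0,0,0],[0,0,-0.005,0,0,0],[0,0,-0.015,0,0,0],[0,0,-0.015,0,0,0],[0,0,-0.015,0,0,0]]
  jaw: 0.015
  newtons: 35

```text
clock: 4.6
position: [0.5929, 0.315, 0.0935]
ee_rot: [-2.814, -1.397, -0.001]
force: [0.1, 0.7, -2.8]
width: 0.279
gripper_force: 35.0
```

Run:
```python
from plan import *
A=cur();print(A.round(4),np.arctan2(A[1,1],A[0,1]))
th=-.0165; o=np.array([.4825,.066]); Rb=np.array([[np.cos(th),-np.sin(th)],[np.sin(th),np.cos(th)]])
W=lambda x,y:o+Rb@[x,y]
p=W(.032-.012,-.038+.024);print('pre',p,'seat',W(.032,-.038))
B=plan(A,T(Rdown(-.65-.135-.0165),[*p,.105]),14)
snap('side','side1')
```

```text
[[ 6.045e-01  7.966e-01  7.000e-04  5.929e-01]
 [ 7.966e-01 -6.045e-01  5.000e-04  3.150e-01]
 [ 8.000e-04  3.000e-04 -1.000e+00  9.350e-02]
 [ 0.000e+00  0.000e+00  0.000e+00  1.000e+00]] -0.6491457791318471
pre [0.50226629 0.05167192] seat [0.51386867 0.0274772 ]
14 rows of [-0.0184, 0.0075, -0.0008, 0.0, -0.0001, 0.0109]
```

View pics/side1.png

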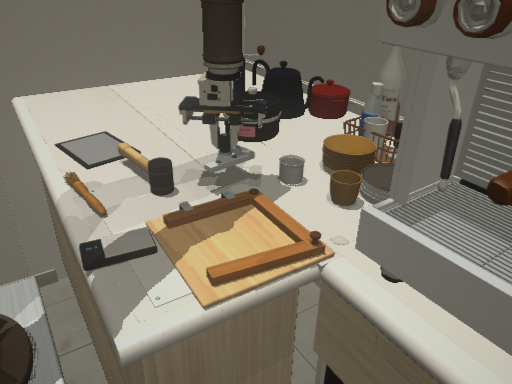

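The knob at (235,150) is gripped and the square hangs level above the worktop.

Call:
arm_command:
  targets:
    - [[-0.0184,0.0075,-0.0008,0,0,0.0109],[-0.0184,0.0075,-0.0008,0,0,0.0109],[-0.0184,0.0075,-0.0008,0,0,0.0109],[-0.0184,0.0075,-0.0008,0,0,0.0109],[-0.0184,0.0075,-0.0008,0,0,0.0109],[-0.0184,0.0075,-0.0008,0,0,0.0109],[-0.0184,0.0075,-0.0008,0,0,0.0109]]

```text
clock: 5.52
position: [0.5518, 0.1805, 0.0976]
ee_rot: [-2.866, -1.288, -0.0]
force: [1.1, -0.2, -2.5]
width: 0.276
gripper_force: 35.0
```

Call:
arm_command:
  targets:
    - [[-0.0184,0.0075,-0.0008,0,0,0.0109],[-0.0184,0.0075,-0.0008,0,0,0.0109],[-0.0184,0.0075,-0.0008,0,0,0.0109],[-0.0184,0.0075,-0.0008,0,0,0.0109],[-0.0184,0.0075,-0.0008,0,0,0.0109],[-0.0184,0.0075,-0.0008,0,0,0.0109],[-0.0184,0.0075,-0.0008,0,0,0.0109],[0,0,0,0,0,0]]

```text
clock: 6.52
position: [0.5011, 0.0503, 0.1033]
ee_rot: [2.914, 1.174, -0.001]
force: [-0.2, 0.4, -2.8]
width: 0.277
gripper_force: 35.0
```

Run:
```python
from plan import *
A=cur();print(A.round(4),np.arctan2(A[1,1],A[0,1]))
plan(A,T(Rdown(-.8015),[.5023,.0517,.056]),5)
im=snap('top','top2'); 
crop=im['pixels'][165:295,215:345]; cv2.imwrite('pics/top2c.png',cv2.resize(cv2.cvtColor(crop,cv2.COLOR_RGB2BGR),None,fx=4.5,fy=4.5,interpolation=cv2.INTER_CUBIC))
```

```text
[[ 7.206e-01  6.934e-01 -3.000e-04  5.011e-01]
 [ 6.934e-01 -7.206e-01 -2.000e-04  5.030e-02]
 [-4.000e-04 -0.000e+00 -1.000e+00  1.033e-01]
 [ 0.000e+00  0.000e+00  0.000e+00  1.000e+00]] -0.8046279726798885
5 rows of [0.0004, -0.0, 0.0095, -0.0, 0.0001, -0.0006]
```

View pics/top2c.png

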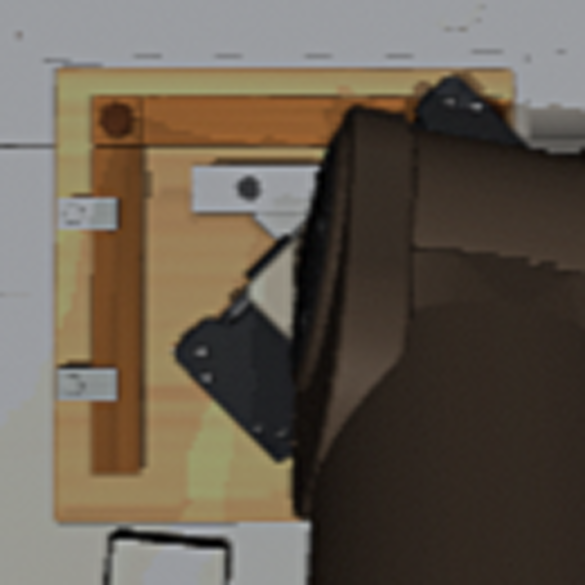

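The left leg end of the square shows at crop (250,190), parallel to the far rail and clear of it.

Call:
arm_command:
  targets:
    - [[0,0,0.01,0,0,0],[0,0,0.01,0,0,0],[0,0,0.01,0,0,0],[0,0,0.01,0,0,0],[0,0,0.008,0,0,0],[0,0,0.004,0,0,0],[0,0,0.001,0,0,0],[0,0,0,0,0,0]]

```text
clock: 7.58
position: [0.5019, 0.0522, 0.0508]
ee_rot: [-2.912, -1.178, -0.001]
force: [-3.1, -0.6, 8.0]
width: 0.28
gripper_force: 35.0
```

Run:
```python
from plan import *
A=cur();print(A.round(4)); s=arm.observe();print(s['force'],s['ft_torque'])
im=snap('side','side3'); cv2.imwrite('pics/side3c.png',cv2.resize(cv2.cvtColor(im['pixels'][150:300,130:350],cv2.COLOR_RGB2BGR),None,fx=3.5,fy=3.5,interpolation=cv2.INTER_CUBIC))
```

```text
[[ 7.187e-01  6.953e-01  3.000e-04  5.019e-01]
 [ 6.953e-01 -7.187e-01  8.000e-04  5.220e-02]
 [ 8.000e-04 -3.000e-04 -1.000e+00  5.080e-02]
 [ 0.000e+00  0.000e+00  0.000e+00  1.000e+00]]
[-3.068246   -0.56623886  7.99682894] [-0.08695058  0.85164773 -0.02245227]
```

View pics/side3c.png

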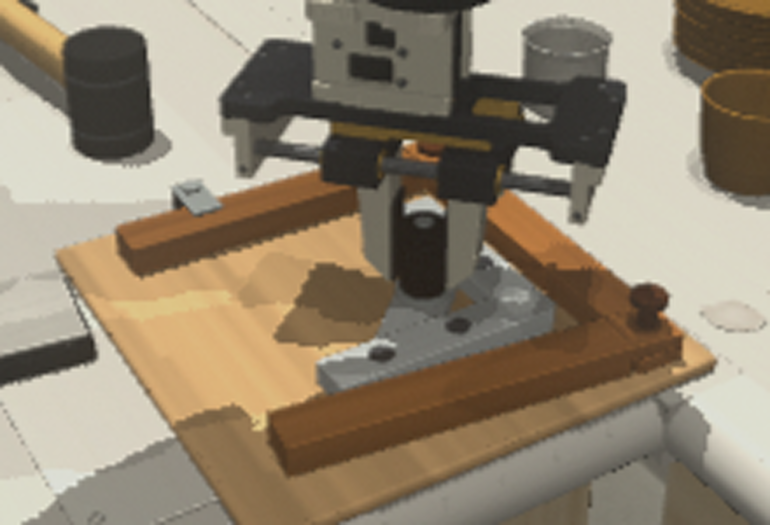

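The square sits on the board just inside the leaning side, at crop (440,320). Next I slide it to the far rail.

Call:
arm_command:
  targets:
    - [[0,0,-0.0006,0,0,0],[0.0022,0.0021,0,0,0,0],[0.0022,0.0021,0,0,0,0],[0.0022,0.0021,0,0,0,0],[0.0014,0.0014,0,0,0,0],[0,0,0,0,0,0]]

```text
clock: 8.38
position: [0.5133, 0.0523, 0.0508]
ee_rot: [2.912, 1.178, 0.001]
force: [0.1, -0.3, 1.1]
width: 0.275
gripper_force: 35.0
```

Call:
arm_command:
  targets:
    - [[0.001,0.001,0,0,0,0],[0,0,0,0,0,0]]

```text
clock: 8.62
position: [0.5134, 0.0523, 0.0508]
ee_rot: [-2.911, -1.178, 0.002]
force: [-5.6, 0.0, 6.6]
width: 0.273
gripper_force: 35.0
```

Call:
arm_command:
  targets:
    - [[0.001,0.001,0,0,0,0],[0,0,0,0,0,0]]

```text
clock: 8.88
position: [0.5136, 0.0524, 0.0507]
ee_rot: [-2.91, -1.177, 0.005]
force: [-10.0, 1.4, 12.5]
width: 0.272
gripper_force: 35.0
```

Call:
arm_command:
  targets:
    - [[-0.0018,0.0018,0,0,0,0],[-0.0018,0.0018,0,0,0,0],[-0.0018,0.0018,0,0,0,0],[-0.0018,0.0018,0,0,0,0],[-0.0018,0.0018,0,0,0,0],[-0.0018,0.0018,0,0,0,0],[-0.0018,0.0018,0,0,0,0],[0,0,0,0,0,0]]

```text
clock: 9.88
position: [0.5135, 0.0372, 0.0507]
ee_rot: [-2.906, -1.18, 0.003]
force: [-8.1, 9.8, 12.0]
width: 0.278
gripper_force: 35.0
```

Call:
arm_command:
  targets:
    - [[-0.0014,0.0014,0,0,0,0],[-0.0014,0.0014,0,0,0,0],[-0.0014,0.0014,0,0,0,0],[-0.0014,0.0014,0,0,0,0],[0,0,0,0,0,0]]

```text
clock: 10.5
position: [0.5134, 0.0294, 0.0507]
ee_rot: [-2.906, -1.18, 0.003]
force: [-9.2, 9.7, 12.3]
width: 0.276
gripper_force: 35.0
```

```bash
cat > st.py <<'E'
from plan import *
import sys
def stile(n):
    im=snap('side',n); P=cloud(im); m=np.zeros(P.shape[:2],bool); m[185:300,145:340]=True; m&=(P[...,2]>.0215)&(P[...,2]<.033)
    th=-.0165; c,s=np.cos(th),np.sin(th); b=(P[m][:,:2]-[.4825,.066])@np.array([[c,-s],[s,c]])
    for nm,k in(('left',(b[:,1]>.082)&(b[:,1]<.128)&(b[:,0]<.07)),('stile',(b[:,1]<-.06)&(b[:,0]<.07)&(b[:,0]>-.09))):
        t=b[k]; q=np.round(t[:,0]/.006).astype(int); mm=np.array([(np.mean(t[q==j,0]),np.percentile(t[q==j,1],[3,97]).mean(),np.ptp(t[q==j,1])) for j in np.unique(q) if (q==j).sum()>5])
        g=abs(mm[:,2]-np.median(mm[:,2]))<.004; p=np.polyfit(mm[g,0],mm[g,1],1); print(nm,'slope',p[0].round(4),'y0',p[1].round(4),'n',g.sum(),'res',np.std(mm[g,1]-np.polyval(p,mm[g,0])).round(4))
stile(sys.argv[1]); print(cur().round(4)); print(arm.observe()['force'])
E
python3 st.py s4
```

```text
left slope -0.0092 y0 0.1027 n 16 res 0.0008
stile slope 0.0037 y0 -0.0904 n 21 res 0.0005
[[ 7.171e-01  6.969e-01 -3.900e-03  5.134e-01]
 [ 6.969e-01 -7.171e-01  3.900e-03  2.940e-02]
 [-1.000e-04 -5.500e-03 -1.000e+00  5.070e-02]
 [ 0.000e+00  0.000e+00  0.000e+00  1.000e+00]]
[-8.7822094   9.82632193 12.11196897]
```

```bash
sed -i 's/>.0215)/>.0252)/' st.py; python3 st.py s5
python3 - <<'E'
import cv2
i=cv2.imread('pics/s5.png'); cv2.imwrite('pics/s5c.png',cv2.resize(i[180:300,190:350],None,fx=4.8,fy=4.8,interpolation=cv2.INTER_CUBIC))
E
```

```text
left slope -0.0048 y0 0.1033 n 15 res 0.0007
stile slope -0.0109 y0 -0.1029 n 16 res 0.0003
[[ 7.171e-01  6.969e-01 -3.900e-03  5.133e-01]
 [ 6.969e-01 -7.171e-01  3.800e-03  2.940e-02]
 [-1.000e-04 -5.500e-03 -1.000e+00  5.070e-02]
 [ 0.000e+00  0.000e+00  0.000e+00  1.000e+00]]
[-9.30327111 10.08062784 12.50432975]
```

View pics/s5c.png

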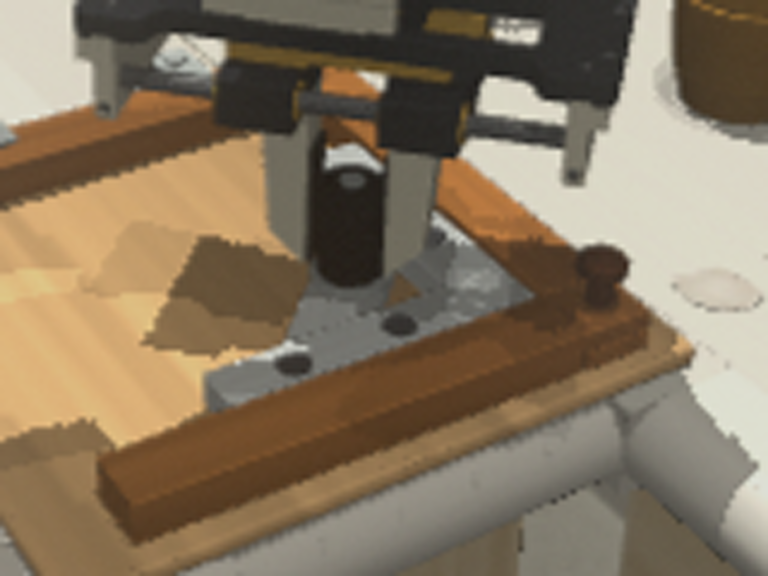

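The square is nearly flush: a thin wedge is left along the side, and the side's slope reads about 0.01. I'll advance in small steps.

Call:
arm_command:
  targets:
    - [[-0.0006,0.0006,0,0,0,0],[0,0,0,0,0,0]]

```text
clock: 10.85
position: [0.5134, 0.0287, 0.0507]
ee_rot: [-2.906, -1.18, 0.003]
force: [-8.2, 9.5, 12.1]
width: 0.275
gripper_force: 35.0
```

Call:
arm_command:
  targets:
    - [[-0.0005,0.0005,0,0,0,0],[0,0,0,0,0,0]]

```text
clock: 11.1
position: [0.5134, 0.0281, 0.0507]
ee_rot: [-2.906, -1.18, 0.003]
force: [-8.7, 10.3, 12.3]
width: 0.278
gripper_force: 35.0
```

```bash
python3 st.py s6
```

```text
left slope -0.0142 y0 0.1029 n 15 res 0.0012
stile slope -0.0065 y0 -0.104 n 16 res 0.0004
[[ 7.169e-01  6.971e-01 -3.900e-03  5.133e-01]
 [ 6.971e-01 -7.169e-01  4.100e-03  2.810e-02]
 [ 1.000e-04 -5.700e-03 -1.000e+00  5.070e-02]
 [ 0.000e+00  0.000e+00  0.000e+00  1.000e+00]]
[-9.09395013 10.55238512 12.84542032]
```

Call:
arm_command:
  targets:
    - [[-0.0004,0.0004,0,0,0,0],[0,0,0,0,0,0]]

```text
clock: 11.4
position: [0.5133, 0.0277, 0.0507]
ee_rot: [-2.906, -1.18, 0.003]
force: [-8.8, 11.6, 12.3]
width: 0.274
gripper_force: 35.0
```

Call:
arm_command:
  targets:
    - [[-0.0004,0.0004,0,0,0,0],[0,0,0,0,0,0]]

```text
clock: 11.65
position: [0.5134, 0.0277, 0.0508]
ee_rot: [-2.905, -1.181, 0.003]
force: [-8.1, 13.2, 13.1]
width: 0.274
gripper_force: 35.0
```

```bash
python3 st.py s7;python3 st.py s8
```

```text
left slope -0.0026 y0 0.1037 n 15 res 0.0006
stile slope 0.0091 y0 -0.0991 n 10 res 0.0015
[[ 7.166e-01  6.975e-01 -4.000e-03  5.133e-01]
 [ 6.975e-01 -7.165e-01  4.900e-03  2.770e-02]
 [ 6.000e-04 -6.300e-03 -1.000e+00  5.080e-02]
 [ 0.000e+00  0.000e+00  0.000e+00  1.000e+00]]
[-9.39612199 13.82818893 12.47231809]
left slope -0.0051 y0 0.1034 n 15 res 0.0007
stile slope -0.0022 y0 -0.1042 n 18 res 0.0004
[[ 7.165e-01  6.976e-01 -4.000e-03  5.133e-01]
 [ 6.976e-01 -7.165e-01  4.900e-03  2.770e-02]
 [ 5.000e-04 -6.300e-03 -1.000e+00  5.070e-02]
 [ 0.000e+00  0.000e+00  0.000e+00  1.000e+00]]
[-8.84020163 13.06090507 12.26675831]
```

Call:
arm_command:
  targets:
    - [[0.0005,0.0009,0,0,0,0],[0,0,0,0,0,0],[0,0,0,0,0,0],[0,0,0,0,0,0],[0,0,0,0,0,0]]

```text
clock: 12.38
position: [0.5134, 0.0277, 0.0507]
ee_rot: [-2.903, -1.181, 0.005]
force: [-12.0, 13.8, 16.5]
width: 0.277
gripper_force: 35.0
```

```bash
python3 st.py s9;python3 st.py s10|head -2
python3 - <<'E'
import cv2
i=cv2.imread('pics/s10.png'); cv2.imwrite('pics/s10c.png',cv2.resize(i[180:300,190:350],None,fx=4.8,fy=4.8,interpolation=cv2.INTER_CUBIC))
E
```

```text
left slope -0.01 y0 0.1031 n 15 res 0.0005
stile slope -0.0024 y0 -0.1035 n 4 res 0.0004
[[ 7.161e-01  6.980e-01 -5.700e-03  5.134e-01]
 [ 6.980e-01 -7.161e-01  5.400e-03  2.780e-02]
 [-3.000e-04 -7.900e-03 -1.000e+00  5.070e-02]
 [ 0.000e+00  0.000e+00  0.000e+00  1.000e+00]]
[-11.76670339  14.61828014  16.16638494]
left slope -0.0128 y0 0.1031 n 16 res 0.0005
stile slope 0.0362 y0 -0.1016 n 3 res 0.0013
```

View pics/s10c.png

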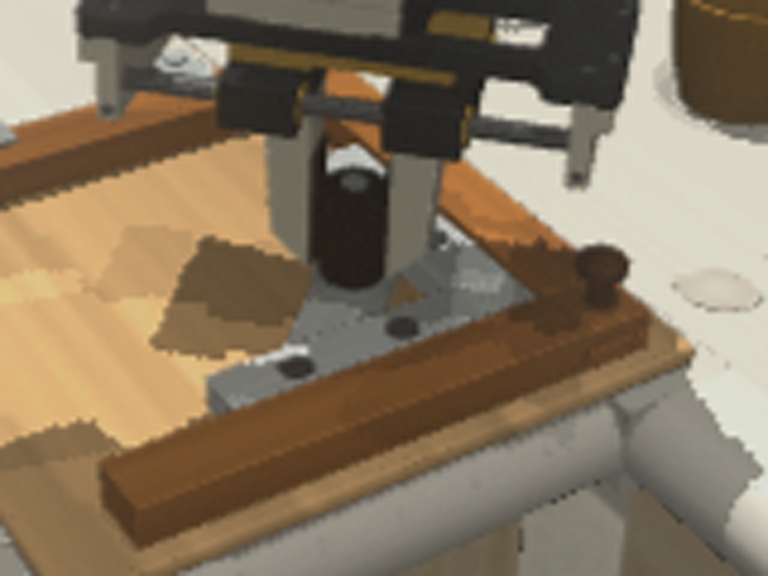

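The square looks flush on both sides (no wedge along the stile) and it has been held well over 0.3 s. Now I relax and release it.

Call:
arm_command:
  targets:
    - [[0,-0.0015,0,0,0,0],[0,-0.0015,0,0,0,0],[0,0,0,0,0,0]]

```text
clock: 12.85
position: [0.5134, 0.0278, 0.0507]
ee_rot: [-2.908, -1.18, 0.001]
force: [-3.8, 5.8, 5.4]
width: 0.279
gripper_force: 35.0
```

Call:
arm_command:
  targets:
    - [[0,0,0,0,0,0],[0,0,0,0,0,0],[0,0,0,0,0,0],[0,0,0,0,0,0]]
  jaw: 0.055

```text
clock: 13.35
position: [0.5143, 0.0254, 0.0507]
ee_rot: [2.912, 1.178, 0.0]
force: [0.3, -0.3, 0.4]
width: 0.594
gripper_force: 0.0
```

Call:
arm_command:
  targets:
    - [[0,0,-0.005,0,0,0],[0,0,-0.015,0,0,0],[0,0,-0.02,0,0,0],[0,0,-0.03,0,0,0],[0,0,-0.03,0,0,0],[0,0,-0.03,0,0,0]]

```text
clock: 14.1
position: [0.5142, 0.0254, 0.1827]
ee_rot: [2.912, 1.178, 0.001]
force: [-0.1, 0.5, 0.7]
width: 0.595
gripper_force: 0.0
```

Run:
```python
from plan import *
A=cur();print(A.round(4),arm.observe()['joints'].round(2))
# mallet handle direction from both views
for n in('top0','side0'):
    im,R=load(n);P=cloud(im);q=P[(P[...,2]>.035)&(P[...,2]<.06)&(P[...,1]>.36)&(P[...,1]<.5)&(abs(P[...,0]-.42)<.05)]
    q=q[q[:,2]>.046];p=np.polyfit(q[:,1],q[:,0],1);print(n,len(q),p,'x@.37',np.polyval(p,.37),'x@head',np.polyval(p,.32),'ztop',np.median(q[:,2]))
    psi=np.arctan2(1,p[0]);print('yaw',psi)
yaw=1.705
g=np.array([.434,.320])+.05*np.array([np.cos(yaw),np.sin(yaw)]);print('grip',g)
for psi in(yaw-np.pi/2,yaw+np.pi/2): plan(A,T(Rdown(psi),[*g,.15]),18)
```

```text
[[ 7.188e-01  6.952e-01  8.000e-04  5.142e-01]
 [ 6.952e-01 -7.188e-01  1.000e-04  2.540e-02]
 [ 6.000e-04  4.000e-04 -1.000e+00  1.827e-01]
 [ 0.000e+00  0.000e+00  0.000e+00  1.000e+00]] [-0.65  0.36  0.66  1.96 -0.28  0.91 -0.66]
top0 472 [-0.13175102  0.47714522] x@.37 0.4283973483487858 x@head 0.4349848991066957 ztop 0.049254477674524066
yaw 1.701792858577964
side0 209 [-0.10596114  0.46389803] x@.37 0.4246924060192297 x@head 0.4299904627731802 ztop 0.04938331734256235
yaw 1.6763635433749167
grip [0.42730994 0.36955041]
18 rows of [0.0168, -0.0117, 0.0018, 0.0, -0.0, -0.052]
18 rows of [-0.0121, -0.0211, 0.0018, -0.0, -0.0, 0.1225]
```

Call:
arm_command:
  targets:
    - [[0.0168,-0.0117,0.0018,0,0,-0.052],[0.0168,-0.0117,0.0018,0,0,-0.052],[0.0168,-0.0117,0.0018,0,0,-0.052],[0.0168,-0.0117,0.0018,0,0,-0.052],[0.0168,-0.0117,0.0018,0,0,-0.052],[0.0168,-0.0117,0.0018,0,0,-0.052],[0.0168,-0.0117,0.0018,0,0,-0.052],[0.0168,-0.0117,0.0018,0,0,-0.052],[0.0168,-0.0117,0.0018,0,0,-0.052]]

```text
clock: 15.22
position: [0.5112, 0.2095, 0.1644]
ee_rot: [-2.556, -1.826, -0.0]
force: [-0.4, 0.2, 0.4]
width: 0.597
gripper_force: 0.0
```

Call:
arm_command:
  targets:
    - [[0.0168,-0.0117,0.0018,0,0,-0.052],[0.0168,-0.0117,0.0018,0,0,-0.052],[0.0168,-0.0117,0.0018,0,0,-0.052],[0.0168,-0.0117,0.0018,0,0,-0.052],[0.0168,-0.0117,0.0018,0,0,-0.052],[0.0168,-0.0117,0.0018,0,0,-0.052],[0.0168,-0.0117,0.0018,0,0,-0.052],[0.0168,-0.0117,0.0018,0,0,-0.052],[0.0168,-0.0117,0.0018,0,0,-0.052],[0,0,0,0,0,0]]

```text
clock: 16.48
position: [0.4252, 0.3716, 0.1481]
ee_rot: [-2.062, -2.369, 0.0]
force: [0.3, -0.1, 0.1]
width: 0.601
gripper_force: 0.0
```

```bash
python3 - <<'E'
from plan import *
A=cur();print(A.round(4),np.arctan2(A[1,1],A[0,1]),arm.observe()['joints'].round(2))
plan(A,T(Rdown(.13),[.4275,.3695,.037]),8)
E
python3 st.py s11 | head -2;  python3 - <<'E'
import cv2
i=cv2.imread('pics/s11.png'); cv2.imwrite('pics/s11c.png',cv2.resize(i[150:300,130:350],None,fx=3.5,fy=3.5,interpolation=cv2.INTER_CUBIC))
E
```

```text
[[-1.379e-01  9.904e-01 -9.000e-04  4.252e-01]
 [ 9.904e-01  1.379e-01  4.000e-04  3.716e-01]
 [ 5.000e-04 -8.000e-04 -1.000e+00  1.481e-01]
 [ 0.000e+00  0.000e+00  0.000e+00  1.000e+00]] 0.13832772865329207 [-1.05  0.45  0.33  1.86 -0.19  0.87 -0.49]
8 rows of [-0.0003, 0.0003, 0.0139, -0.0001, -0.0001, 0.001]
left slope 0.0016 y0 0.1038 n 18 res 0.0007
stile slope -0.0106 y0 -0.1037 n 5 res 0.0003
```

View pics/s11c.png

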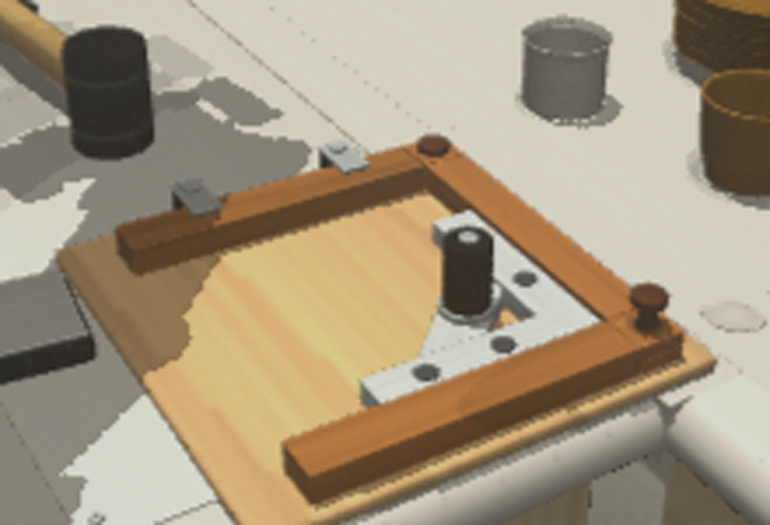

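The square sits flush in the corner at crop (500,320) with the knob free, and the peg at (648,300) is still up. Next I grip the mallet.

Call:
arm_command:
  targets:
    - [[-0.0003,0.0003,0.0139,0,0,0.001],[-0.0003,0.0003,0.0139,0,0,0.001],[-0.0003,0.0003,0.0139,0,0,0.001],[-0.0003,0.0003,0.0139,0,0,0.001],[-0.0003,0.0003,0.0139,0,0,0.001],[-0.0003,0.0003,0.0139,0,0,0.001],[-0.0003,0.0003,0.0139,0,0,0.001],[-0.0003,0.0003,0.0139,0,0,0.001],[0,0,0,0,0,0]]

```text
clock: 17.65
position: [0.4289, 0.3673, 0.0359]
ee_rot: [-2.077, -2.357, 0.003]
force: [-1.0, 0.4, -0.1]
width: 0.6
gripper_force: 0.0
```

Call:
arm_command:
  targets:
    - [[0,0,0,0,0,0],[0,0,0,0,0,0],[0,0,0,0,0,0],[0,0,0,0,0,0],[0,0,0,0,0,0],[0,0,-0.005,0,0,0],[0,0,-0.02,0,0,0],[0,0,-0.025,0,0,0],[0,0,-0.025,0,0,0],[0,0,-0.025,0,0,0]]
  jaw: 0.01
  newtons: 60

```text
clock: 18.9
position: [0.429, 0.3675, 0.1377]
ee_rot: [-2.077, -2.357, 0.002]
force: [-0.2, 1.1, -4.8]
width: 0.234
gripper_force: 60.0
```

Run:
```python
from plan import *
A=cur();print(A.round(4),np.arctan2(A[1,1],A[0,1]))
im=snap('top','top5');P=cloud(im);X,Y,Z=[P[...,i] for i in range(3)]
k=(np.hypot(X-.5134,Y-.0277)<.03)&(Z>.05)&(Z<.075);q=P[k];print('knob',len(q),(q.max(0)+q.min(0))/2,np.median(q,0))
k=(np.hypot(X-.5776,Y+.0397)<.02)&(Z>.036)&(Z<.06);q=P[k];print('peg',len(q),np.median(q,0))
im=snap('side','side6');P=cloud(im);X,Y,Z=[P[...,i] for i in range(3)]
k=(np.hypot(X-A[0,3],Y-.32)<.05)&(Z>.06)&(Y<.348);q=P[k];print('head',len(q),q.min(0),q.max(0))
h=Z.copy();k2=k
cv2.imwrite('pics/side6c.png',cv2.resize(cv2.cvtColor(im['pixels'][60:230,60:280],cv2.COLOR_RGB2BGR),None,fx=3.5,fy=3.5,interpolation=cv2.INTER_CUBIC))
```

```text
[[-1.259e-01  9.920e-01 -8.000e-04  4.290e-01]
 [ 9.920e-01  1.259e-01 -8.000e-04  3.675e-01]
 [-7.000e-04 -9.000e-04 -1.000e+00  1.377e-01]
 [ 0.000e+00  0.000e+00  0.000e+00  1.000e+00]] 0.12619044544385394
knob 92 [0.51409458 0.02744075 0.06085335] [0.51397667 0.02798625 0.06329251]
peg 48 [ 0.57791173 -0.04022152  0.04797111]
head 4508 [0.38182697 0.29380302 0.10503316] [0.47483362 0.34799897 0.39671215]
```

View pics/side6c.png

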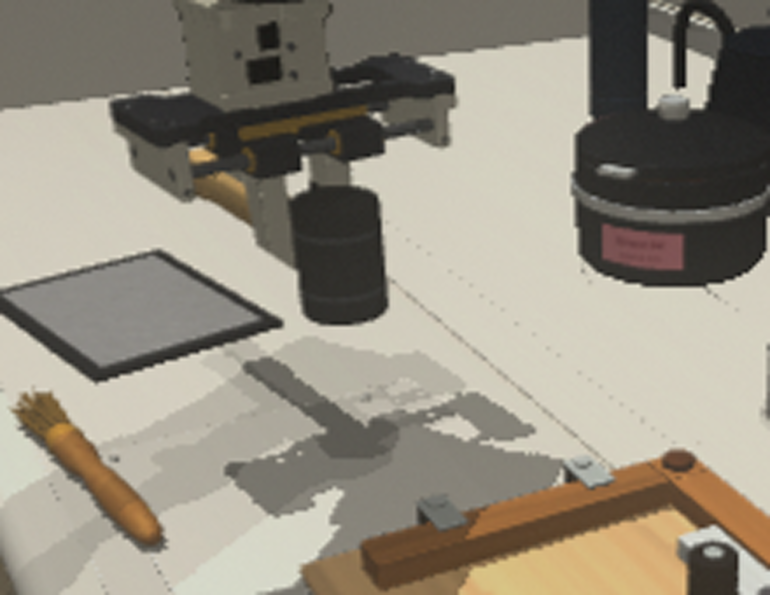

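The mallet is held level, head at crop (340,255), well above the worktop.

Run:
```python
from plan import *
plan(cur(),T(Rdown(-.016),[.5786,.008,.14]),20)
```

```text
20 rows of [-0.0185, 0.0063, -0.0, 0.0001, -0.0001, 0.0071]
```

Call:
arm_command:
  targets:
    - [[-0.0185,0.0063,0,0,0,0.0071],[-0.0185,0.0063,0,0,0,0.0071],[-0.0185,0.0063,0,0,0,0.0071],[-0.0185,0.0063,0,0,0,0.0071],[-0.0185,0.0063,0,0,0,0.0071],[-0.0185,0.0063,0,0,0,0.0071],[-0.0185,0.0063,0,0,0,0.0071],[-0.0185,0.0063,0,0,0,0.0071],[-0.0185,0.0063,0,0,0,0.0071],[-0.0185,0.0063,0,0,0,0.0071]]

```text
clock: 20.25
position: [0.5101, 0.1885, 0.1371]
ee_rot: [2.16, 2.282, 0.0]
force: [0.3, 0.5, -4.4]
width: 0.235
gripper_force: 60.0
```

Call:
arm_command:
  targets:
    - [[-0.0185,0.0063,0,0,0,0.0071],[-0.0185,0.0063,0,0,0,0.0071],[-0.0185,0.0063,0,0,0,0.0071],[-0.0185,0.0063,0,0,0,0.0071],[-0.0185,0.0063,0,0,0,0.0071],[-0.0185,0.0063,0,0,0,0.0071],[-0.0185,0.0063,0,0,0,0.0071],[-0.0185,0.0063,0,0,0,0.0071],[-0.0185,0.0063,0,0,0,0.0071],[-0.0185,0.0063,0,0,0,0.0071]]

```text
clock: 21.5
position: [0.5773, 0.0051, 0.1371]
ee_rot: [-2.239, -2.203, -0.0]
force: [-0.3, 0.3, -4.6]
width: 0.237
gripper_force: 60.0
```

Run:
```python
from plan import *
A=cur();print(A.round(4),np.arctan2(A[1,1],A[0,1]))
plan(A,T(Rdown(-.016),[.5786,.008,.092]),4)
im=snap('side','side7');P=cloud(im);X,Y,Z=[P[...,i] for i in range(3)];hsv=cv2.cvtColor(im['pixels'],cv2.COLOR_RGB2HSV)
k=(np.hypot(X-.5778,Y+.04)<.04)&(Z>.07)&(Z<.185)&(hsv[...,2]<70)&(Y<-.005);q=P[k];print('head',len(q),q.min(0),q.max(0))
```

```text
[[ 1.610e-02  9.999e-01 -0.000e+00  5.773e-01]
 [ 9.999e-01 -1.610e-02  1.000e-04  5.100e-03]
 [ 1.000e-04 -0.000e+00 -1.000e+00  1.371e-01]
 [ 0.000e+00  0.000e+00  0.000e+00  1.000e+00]] -0.016067540403374807
4 rows of [0.0007, 0.0003, 0.0113, -0.0, -0.0, -0.0]
head 1521 [ 0.5483242  -0.06858062  0.10117813] [ 0.59971562 -0.0055733   0.17369185]
```

Call:
arm_command:
  targets:
    - [[0.0007,0.0003,0.0113,0,0,0],[0.0007,0.0003,0.0113,0,0,0],[0.0007,0.0003,0.0113,0,0,0],[0.0007,0.0003,0.0113,0,0,0],[0,0,0,0,0,0]]

```text
clock: 22.18
position: [0.5774, 0.0094, 0.0907]
ee_rot: [-2.237, -2.204, 0.003]
force: [0.2, -1.0, -4.5]
width: 0.235
gripper_force: 60.0
```

Call:
arm_command:
  targets:
    - [[0,0,0.01,0,0,0],[0,0,0.01,0,0,0],[0,0,0.004,0,0,0],[0,0,0,0,0,0]]

```text
clock: 22.68
position: [0.5792, 0.0101, 0.0687]
ee_rot: [2.238, 2.205, 0.004]
force: [-1.6, 3.5, 7.7]
width: 0.236
gripper_force: 60.0
```

Call:
arm_command:
  targets:
    - [[0,0,0.002,0,0,0],[0,0,0.002,0,0,0],[0,0,0,0,0,0]]

```text
clock: 23.05
position: [0.5793, 0.0119, 0.0655]
ee_rot: [-2.236, -2.206, -0.007]
force: [-3.7, 10.0, 16.3]
width: 0.234
gripper_force: 60.0
```

```bash
cat > peg.py <<'E'
from plan import *
A=cur();print(A[:3,3],arm.observe()['force'].round(1))
im=snap('side','sidep');P=cloud(im);X,Y,Z=[P[...,i] for i in range(3)];hsv=cv2.cvtColor(im['pixels'],cv2.COLOR_RGB2HSV)
k=(np.hypot(X-.5778,Y+.04)<.05)&(Z>.03)&(Z<.12)&(hsv[...,2]<70)&(Y<-.01);q=P[k];print('head z',q[:,2].min(),q[:,2].max())
k=(np.hypot(X-.5778,Y+.04)<.018)&(Z>.0295)&(Z<.06);q=P[k];print('peg?',len(q),np.percentile(q,[50,90],axis=0) if len(q) else'')
E
python3 peg.py
```

```text
[0.57933891 0.01191995 0.06547715] [-3.7 10.  16.3]
head z 0.0348189572941226 0.11984675755446472
peg? 0
```

Call:
arm_command:
  targets:
    - [[0,0,-0.01,0,0,0],[0,0,-0.02,0,0,0],[0,0,-0.03,0,0,0],[0,0,-0.03,0,0,0],[0,0,0,0,0,0]]

```text
clock: 23.72
position: [0.5794, 0.0085, 0.1556]
ee_rot: [2.238, 2.201, 0.004]
force: [-0.0, 0.3, -4.8]
width: 0.232
gripper_force: 60.0
```

```bash
python3 peg.py
python3 - <<'E'
from plan import *
# compare right peg with left (home) peg, side view; and head tilt
im=np.load('pics/sidep.npz');P=cloud(im);X,Y,Z=[P[...,i] for i in range(3)]
th=-.0165;o=np.array([.4825,.066]);Rb=np.array([[np.cos(th),-np.sin(th)],[np.sin(th),np.cos(th)]])
for nm,c in(('L',o+Rb@[.098,.104]),('R',o+Rb@[.098,-.104])):
    k=(np.hypot(X-c[0],Y-c[1])<.009)&(Z>.02)&(Z<.055);q=P[k];print(nm,c,len(q),np.percentile(q[:,2],[25,50,75,95]))
E
```

```text
[0.57935488 0.00848891 0.15559121] [-0.   0.3 -4.8]
head z 0.030060439793200333 0.035013888490970646
peg? 74 [[ 0.57579756 -0.04066636  0.03310005]
 [ 0.5830897  -0.03301422  0.03453926]]
L [0.58220258 0.16836892] 39 [0.03236615 0.0334832  0.0340018  0.03534775]
R [ 0.57877074 -0.03960277] 51 [0.03283399 0.03356529 0.03419965 0.03483976]
```

The peg's top is at 33.6 mm, the same as the left peg that is already home. I'll return the mallet to its old place.

```bash
python3 - <<'E'
from plan import *
plan(cur(),T(Rdown(.126),[.430,.3675,.135]),20)
E
python3 st.py s12 | head -2; python3 st.py s13|head -2
```

```text
20 rows of [0.0183, -0.0065, 0.0009, 0.0001, 0.0, -0.0071]
left slope 0.003 y0 0.1039 n 21 res 0.0007
stile slope 0.0357 y0 -0.1018 n 5 res 0.0009
left slope -0.0025 y0 0.1037 n 22 res 0.0006
stile slope 0.0002 y0 -0.1041 n 16 res 0.0005
```

Call:
arm_command:
  targets:
    - [[0.0183,-0.0065,0.0009,0,0,-0.0071],[0.0183,-0.0065,0.0009,0,0,-0.0071],[0.0183,-0.0065,0.0009,0,0,-0.0071],[0.0183,-0.0065,0.0009,0,0,-0.0071],[0.0183,-0.0065,0.0009,0,0,-0.0071],[0.0183,-0.0065,0.0009,0,0,-0.0071],[0.0183,-0.0065,0.0009,0,0,-0.0071],[0.0183,-0.0065,0.0009,0,0,-0.0071],[0.0183,-0.0065,0.0009,0,0,-0.0071],[0.0183,-0.0065,0.0009,0,0,-0.0071]]

```text
clock: 25.12
position: [0.5097, 0.1921, 0.1449]
ee_rot: [2.159, 2.283, 0.0]
force: [-0.1, 0.4, -4.0]
width: 0.235
gripper_force: 60.0
```

Call:
arm_command:
  targets:
    - [[0.0183,-0.0065,0.0009,0,0,-0.0071],[0.0183,-0.0065,0.0009,0,0,-0.0071],[0.0183,-0.0065,0.0009,0,0,-0.0071],[0.0183,-0.0065,0.0009,0,0,-0.0071],[0.0183,-0.0065,0.0009,0,0,-0.0071],[0.0183,-0.0065,0.0009,0,0,-0.0071],[0.0183,-0.0065,0.0009,0,0,-0.0071],[0.0183,-0.0065,0.0009,0,0,-0.0071],[0.0183,-0.0065,0.0009,0,0,-0.0071],[0.0183,-0.0065,0.0009,0,0,-0.0071]]

```text
clock: 26.38
position: [0.4289, 0.3687, 0.1359]
ee_rot: [2.076, 2.358, 0.0]
force: [-0.4, 0.6, -4.6]
width: 0.234
gripper_force: 60.0
```

Call:
arm_command:
  targets:
    - [[0,0,0.02,0,0,0],[0,0,0.02,0,0,0],[0,0,0.02,0,0,0],[0,0,0.02,0,0,0],[0,0,0.01,0,0,0],[0,0,0.005,0,0,0],[0,0,0,0,0,0]]

```text
clock: 27.25
position: [0.4296, 0.3677, 0.0411]
ee_rot: [2.077, 2.357, 0.0]
force: [0.3, 0.0, -4.3]
width: 0.233
gripper_force: 60.0
```

Call:
arm_command:
  targets:
    - [[0,0,0.002,0,0,0],[0,0,0.002,0,0,0],[0,0,0.0005,0,0,0],[0,0,0,0,0,0]]

```text
clock: 27.75
position: [0.4295, 0.3675, 0.0365]
ee_rot: [-2.077, -2.357, -0.0]
force: [-0.2, -0.2, -3.6]
width: 0.235
gripper_force: 60.0
```

Call:
arm_command:
  targets:
    - [[0,0,0,0,0,0],[0,0,0,0,0,0],[0,0,0,0,0,0],[0,0,0,0,0,0]]
  jaw: 0.055

```text
clock: 28.25
position: [0.4296, 0.3676, 0.0366]
ee_rot: [-2.077, -2.357, -0.0]
force: [0.4, 0.2, 0.1]
width: 0.586
gripper_force: 0.0
```

Call:
arm_command:
  targets:
    - [[0,0,-0.01,0,0,0],[0,0,-0.03,0,0,0],[0,0,-0.04,0,0,0],[0,0,-0.04,0,0,0],[0,0,-0.04,0,0,0],[0,0,0,0,0,0]]

```text
clock: 29.0
position: [0.4311, 0.3687, 0.2003]
ee_rot: [2.077, 2.357, 0.01]
force: [-0.5, 0.5, -0.9]
width: 0.601
gripper_force: 0.0
```

```bash
python3 peg.py; python3 st.py s14 | head -2; python3 st.py s15|head -2
python3 - <<'E'
from plan import *
th=-.0165;o=np.array([.4825,.066]);c,s=np.cos(th),np.sin(th);Rb=np.array([[c,-s],[s,c]])
print('seat knob',o+Rb@[.032,-.038])
for n in('top','side'):
    im=snap(n,n+'9');P=cloud(im);X,Y,Z=[P[...,i] for i in range(3)]
    for nm,p,r,lo,hi in(('knob',(.5137,.0277),.025,.055,.075),('head',(.434,.32),.033,.062,.09)):
        q=P[(np.hypot(X-p[0],Y-p[1])<r)&(Z>lo)&(Z<hi)]; print(n,nm,len(q),((q.max(0)+q.min(0))/2).round(4),np.median(q[:,2]) if len(q) else '')
    # square outer/inner leg mid lines, board frame (z .019-.0255)
    b=(P[...,:2]-o)@Rb; w=(Z>.0195)&(Z<.0245)
    k=w&(b[...,0]>.055)&(b[...,0]<.086)&(b[...,1]>-.05)&(b[...,1]<.045);print('rail leg slope',np.polyfit(b[k][:,1],b[k][:,0],1).round(4),k.sum())
    k=w&(b[...,1]<-.062)&(b[...,1]>-.091)&(b[...,0]>-.045)&(b[...,0]<.05);print('stile leg slope',np.polyfit(b[k][:,0],b[k][:,1],1).round(4),k.sum())
E
```

```text
[0.43107582 0.36865963 0.20027844] [-0.5  0.5 -0.9]
head z 0.030217135778704718 0.0321838974672804
peg? 74 [[ 0.57559832 -0.04111803  0.03313412]
 [ 0.58337892 -0.03285109  0.03458993]]
left slope 0.0009 y0 0.1038 n 21 res 0.0007
stile slope -0.0014 y0 -0.1043 n 15 res 0.0004
left slope -0.0012 y0 0.1033 n 21 res 0.0006
stile slope 0.003 y0 -0.1026 n 5 res 0.0019
seat knob [0.51386867 0.0274772 ]
top knob 90 [0.5129 0.0275 0.0611] 0.06331555808330169
top head 373 [0.4358 0.3158 0.0698] 0.0725191010477485
rail leg slope [-0.0086  0.0699] 275
stile leg slope [ 0.0137 -0.0762] 270
side knob 145 [0.5127 0.027  0.0606] 0.06305820667788498
side head 288 [0.4342 0.3169 0.0685] 0.07226409950580134
rail leg slope [0.053 0.072] 226
stile leg slope [ 0.014  -0.0742] 333
```

Run:
```python
from m import *
th=-.0165;o=np.array([.4825,.066]);c,s=np.cos(th),np.sin(th);Rb=np.array([[c,-s],[s,c]])
def dots(n,ctr,yaw,z,loc=None):
    im,R=load(n);g=cv2.cvtColor(im['pixels'],cv2.COLOR_RGB2GRAY).astype(float);Q=np.array([[np.cos(yaw),-np.sin(yaw)],[np.sin(yaw),np.cos(yaw)]]);out=[]
    for l in loc:
        w=np.r_[np.array(ctr)+Q@l,z];p=proj(im,R,w)[0];u,v=np.round(p).astype(int);r=4
        a=g[v-r:v+r+1,u-r:u+r+1];wt=np.clip(np.percentile(a,75)-a-15,0,None);yy,xx=np.indices(a.shape);
        out.append(unproj(im,R,[(u-r+(wt*xx).sum()/wt.sum(),v-r+(wt*yy).sum()/wt.sum())],z)[0,:2])
    return np.array(out)
L=np.array([[.039,.05],[.039,.005],[-.005,-.039],[-.05,-.039]])
a=lambda q:(np.arctan2(*(q[0]-q[1])[::-1])-np.pi/2,np.arctan2(*(q[2]-q[3])[::-1]))
q0=dots('top0',(.592,.314),.14,.014,L);print('initial',q0.round(4).tolist(),a(q0))
loc=(q0-[.592,.3142])@np.array([[np.cos(.14),-np.sin(.14)],[np.sin(.14),np.cos(.14)]]);print(loc.round(4).tolist())
for n in('top9','side9','s11'):
    q=dots(n,(.5134,.0275),th,.023,loc);print(n,q.round(4).tolist(),'yaw rel board',np.array(a(q))-th)
    print(' board-frame',((q-o)@Rb-[.032,-.038]).round(4).tolist())
```

```text
initial [[0.6241, 0.3682], [0.6294, 0.3228], [0.5951, 0.2756], [0.5508, 0.2691]] (np.float64(0.11719174457723636), np.float64(0.14678649271895708))
[[0.0393, 0.049], [0.0383, 0.0033], [-0.0024, -0.0386], [-0.0471, -0.0389]]
top9 [[0.553, 0.0747], [0.5521, 0.0296], [0.5095, -0.0117], [0.4645, -0.0105]] yaw rel board [-0.00264557 -0.01030867]
 board-frame [[0.0383, 0.0478], [0.0382, 0.0028], [-0.0037, -0.0393], [-0.0487, -0.0388]]
side9 [[0.551, 0.0723], [0.5521, 0.0309], [0.5103, -0.0114], [0.4651, -0.0118]] yaw rel board [0.04306147 0.02569934]
 board-frame [[0.0364, 0.0454], [0.0382, 0.004], [-0.0029, -0.039], [-0.0481, -0.0401]]
s11 [[0.551, 0.0723], [0.5521, 0.0309], [0.5103, -0.0114], [0.4651, -0.0118]] yaw rel board [0.04417109 0.02531069]
 board-frame [[0.0364, 0.0454], [0.0382, 0.004], [-0.003, -0.039], [-0.0481, -0.0401]]
```

The side view has not changed since release, so the square has not moved. The top view puts it parallel to the board within 0.01 rad and its position within about 1 mm.

```bash
python3 -c "
from cell import arm
print(arm.sign_off())"
```

```text
the job is handed in; nothing more can be done
None
```

I handed the job in at about 29 s of the 58 s limit. By my last measurements, the square is seated flush in the squared corner, the peg is fully home, and the mallet is back on the worktop clear of the board. The hand-in returned no verdict.

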